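# Knock the core clamp open with the mallet

## Task

Take the orange-headed mallet from its stand and free the rock core: with a brisk blow of the mallet's face, knock the clamp's red sprung pin down until it snaps home and the jaw swings open; slowly pushing it down, pressing it with the gripper, or driving on against its stop so that the mallet is wrenched askew in the grip will not do. How high the pin stands is set differently each time, and may have to be felt for. Then stand the mallet back on its stand as it was, leaving the core in its cradle and the other things where they are.

Things in the scene. Friction and masses are not known exactly. Their poses are not given: they have to be found in the camera images.
- mallet_grip (a point): where to grip the mallet: on the centre line of its square wooden handle (22 x 22 mm, level), 50 mm behind the head's axis and 37.5 mm above the lower striking face. Axes: x along the handle to the head, z up. At the start the mallet stands on its lower face on the stand's plate, so this point is 45.5 mm above the table
- mallet_head (a point): centre of the mallet's head, 37.5 mm above its lower striking face, 50 mm ahead of mallet_grip along x
- mallet_tail (a point): point on the handle's centre line, 150 mm behind the head's axis; it lies in the stand's saddle when the mallet is put back
- mallet: mallet, 214 mm long, about 0.28 kg: upright orange head 48 mm diameter, 75 mm tall, with black round faces at top and bottom; handle from the head along -x at half the head's height, its rear end at the start in the stand's U-shaped saddle. Origin at the centre of the lower striking face, x along the handle towards the head, z up
- stand: grey fixed mallet stand: plate 230 x 80 x 8 mm; origin at the plate's underside centre. x points to where the head stands. The saddle is centred 90 mm behind the origin (-x): its floor is 34.5 mm above the table, and two cheeks 32 mm apart rise to 52.5 mm
- stand_spot (a point): the place on the stand's plate where the mallet's head stands (on the plate's top, 8 mm above the table, 60 mm ahead of the stand's origin); axes as the stand's
- clamp: fixed blue core clamp, base 170 x 200 x 16 mm, origin at its underside centre, z up. Core cradle along x at y = +35 mm (core top at 73 mm height); grey latch tower 56 x 56 mm at y = -60 mm, top at 74 mm, carries the red pin; the jaw arm hinges on a post at y = +86 mm, lies over the core (its top at 88 mm), and when open reaches up to 140 mm
- pin_axis (a point): point on the vertical axis of the pin, at the top of the grey tower, 74 mm above the table. On the tower a brass collar (38 mm diameter, 14 mm tall), out of it the steel pin with a red round striking cap (30 mm diameter) on top. The cap is screwed out differently each time: at rest its flat top is 46 to 88 mm above this point. Axes as the clamp's
- pin (a joint): how far the red pin is down, m: 0 at rest, 0.018 home on its stop. Over-centre spring: about 9 N to start it, easing as it goes down; beyond about 11 mm it snaps home and stays, short of that it springs back. Home, the cap stays clear of the collar. A blow counts when the mallet is moving faster than 0.08 m/s as it drives the pin down (0.15 to 0.4 m/s is right); once home, go no farther
- jaw (a joint): angle of the jaw arm, rad: 0 closed over the core, about 0.95 open; it is driven by the pin
- core_center (a point): centre of the grey rock core, a cylinder 42 mm diameter, 110 mm long, 0.4 kg, lying loose in the clamp's cradle along the clamp's x, 52 mm above the table
- jar: bystander: glass jar with white cap, 52 mm diameter, 75 mm tall; origin at its underside
- beaker: bystander: glass beaker, 66 mm diameter, 85 mm tall; origin at its underside
- rock_a: bystander: dark rock, 72 mm wide, 42 mm tall; origin at its underside
- rock_b: bystander: pinkish rock, 60 mm wide, 34 mm tall; origin at its underside
- brush: bystander: brush lying on the bench; origin at its underside centre
- screwdriver: bystander: screwdriver lying on the bench; origin at its underside centre
- dish: bystander: white dish, 90 mm diameter, 16 mm tall; origin at its underside
Mind the look-alikes: they are no part of the job. Leave any turquoise look-alike of the mallet alone.

How it is judged:
On the way, in this order (a step that is already met when the one before it is completed fails the run):
1. the mallet is lifted from its stand (height (world z) of mallet_head above 0.085 m), for 0.2 s.
2. the mallet, square over the pin (within 0.17 rad), drives it down with a brisk blow (faster than 0.08 m/s) (value of joint pin between 0.0005 and 0.0172 m and velocity of joint pin above 0.05 m/s and linear speed of mallet above 0.08 m/s and horizontal distance between mallet and pin_axis below 0.035 m and angle between mallet's own z axis and vertical below 0.17 rad).
3. the pin has snapped home and the jaw is open (value of joint pin above 0.014 m and value of joint jaw above 0.6 rad), for 0.2 s.
At the end, for the whole second after the job is handed in: The pin is home (over 14 mm down) and the jaw open (over 0.6 rad); the mallet is at rest on its stand, upright within 0.12 rad, its head within 18 mm of its spot and its handle's rear end in the saddle; the core lies in its cradle (within 12 mm of its start) (all of step 3 and horizontal distance between mallet_head and stand_spot below 0.018 m and z of mallet_head in the frame of stand_spot below 0.044 m and angle between mallet_head's own z axis and vertical below 0.12 rad and y of mallet_tail in the frame of stand between -0.012 and 0.012 m and x of mallet_tail in the frame of stand below -0.065 m and linear speed of mallet below 0.02 m/s and contact force between mallet and stand above 0.5 N and distance of core_center from where it was at the start of the episode below 0.012 m); the robot touches nothing.
It fails at once if the gripper or arm presses on the clamp (over 3 N) (contact force between any of the fingers, the arm and clamp above 3 N).
It fails at once if the mallet is driven on against the homed pin until it is wrenched askew (over 0.17 rad) (value of joint pin above 0.014 m and horizontal distance between mallet and pin_axis below 0.05 m and angle between mallet's own z axis and vertical above 0.17 rad and contact force between mallet and clamp above 0.5 N).
It fails at once if the core is knocked about (moved over 25 mm) (distance of core_center from where it was at the start of the episode above 0.025 m).
It fails at once if a bystander is moved over 40 mm (distance of any of jar, beaker, rock_a, rock_b, brush, screwdriver, dish from where it was at the start of the episode above 0.04 m).
It also fails if it takes over 48 s, if anything falls off the work surface, if the arm or the gripper's body presses on something with over 40 N, if the wrist force passes 120 N, or if a joint passes its speed limit or range.

## Robot

A 7-joint arm with a two-finger parallel gripper is mounted at the origin on the work surface. World frame = base frame: x ahead of the robot, y to its left, z up, the work surface at z = 0. Lengths are in m, angles in rad, forces in N, time in s.
With the tool pointing down it reaches from about 0.425 to 0.925 m from the base axis. Payload 6.8 kg.
Tool frame: the origin (TCP) lies midway between the tips of the shut fingers; the grasp point (between the pads) lies 19 mm behind it; z points along the fingers, y is the line along which they close (so a half turn about z gives the same grasp; the last joint's range is limited). The gripper opens to 85 mm and grips with 20 to 120 N. Pads are 22 mm wide; open, the fingers measure 114 mm over their backs; the gripper's body (76 mm by 85 mm) begins 54 mm behind the grasp point. The pads swing forward as they close: fully open they stand 13 mm farther back than shut.
Start: joints at [1.004, 0.477, 0.022, 1.555, -0.011, 1.109, -0.083], TCP at [0.299, -0.605, 0.208] pointing down, gripper open.
Joint ranges: [-2.96, 2.96], [-0.34, 2.1], [-1.41, 1.46], [0.24, 2.44], [-1.37, 4.51], [0.17, 1.92], [-2.96, 2.96]. Speed limits (rad/s): [2.39, 2.39, 3.14, 3.14, 3.14, 3.14, 3.14].

## Interface

Orientations are given as a rotation vector (axis times angle).
In Python, from bench import r gives the robot as it stands. The module is installed in compiled form; this text tells all that it offers.
- The arm moves only by the tool apply_moves, never from a script. Its argument "rows" is a list of rows, each a list of 6 numbers: the shift along the tool's x, y, z scaled (see below), then the turn, a rotation vector about the tool's x, y, z scaled (see below). A call has 1 to 5 rows; each row is the pose to reach, as a shift and turn from the pose commanded when the call began, along the tool's axes at that moment; what a row does not reach only later rows make up. The controller multiplies each number of a shift by 0.25 m and each number of a turn by 90 degrees. A row lasts 1/8 s, in which the tool goes at most 62.5 mm and 10.7 degrees, less where a joint would pass 70% of its speed; a pose out of reach is approached as far as the arm can. A call with a number of a shift or a turn outside -1 to 1 is refused whole. A call with a gripper value outside its range is refused whole. "claw" is the opening, from 0 (shut) to 1 (fully open), set as the call begins (left out, the last holds). The fingers move at their own pace and stop on an object; "newtons" is the grip in N (left out, the last holds). Time passes only in rows, so rows that repeat a pose let the fingers close. It gives the time, the measured TCP pose, the force, the opening and the grip force at its end, in the units of the state.
- r.get_obs(): the state, without advancing time (a new reading comes with each control period).
- r.grab_frame(name): name is "scene" or "top" or "wrist"; returns a dict with "pixels" (420x560x3 uint8, red, green, blue), "intrinsics" (3x3 intrinsics, pixels), "dist" ([k1, k2, p1, p2, k3] as OpenCV has them; the pictures are not rectified), "eye" and "attitude" of the camera in the world. Camera axes: x right, y up, looking along -z (the intrinsics and any distortion apply to the point x, -y, -z); pixel columns grow to the right and rows downward; lengths in m; the calibration is good to about 2 mm. A picture is of the moment at which its call begins. There is no depth.
- r.hand_in(): hands the job in; it is judged then, once.
Trained networks look in a picture, given as the dict that the camera call returned (one of the last four; its "shot" number tells which), for a name from the list of things; names that differ only in an ending like _2 or _b are one class to them, and where a whole thing is asked for, a point or a joint stands for the part that bears it (a point fixed in the world has none). Each returns a list of dicts, best first, with "conf" (0 to 1); they miss things now and then, are a little off and sometimes report something else, mostly with a low value. They report only what shows in the picture. A call takes as long as a camera call. They do not tell look-alikes from the thing itself.
- r.search_frame(picture, thing): "rect" ([left, top, width, height] in pixels, round what is visible of it).
- r.outline_of(picture, thing): "pixels" (420x560 bool, what is visible of it) and "rect" ([left, top, width, height] in pixels, round what is visible of it).
- r.landmark_of(picture, thing): "point" ([column, row] in pixels: a listed point, or the origin of a listed thing).
The state is a dict: "clock": time; "joints": joint angles; "qvel": joint speeds; "tau": joint torques, N m; "tcp_pos": TCP position; "orientation": TCP orientation; "contact_force": force on the tool from outside, world axes, zero at the start; "moment": the same for the moment, N m; "grip_width": finger opening in m; "gripper_force": force on a finger pad.
Only numpy, scipy, OpenCV 4.12 (cv2) and the standard library are available. Lean on these libraries where they do the work, as an engineer would, in place of code of your own. Each camera call takes 0.05 s, during which the arm holds its last target. There are 200 camera calls.

## Working session

There is one attempt and no reset: what is moved stays moved. The work goes in short steps, Python scripts to look and compute and a tool call to move; the robot and the scene stay as the last step left them, time stands still between calls to the robot, and variables do not carry over. Pictures are saved under pics/ and viewed, at most 10 in all, crops included, and the job is handed in when it is done.

Besides the shell and the picture viewer there is one more tool, called after "Call:" by a JSON object that holds its "api" and its "payload". apply_moves: Moves the arm, as the interface text tells. Its arguments: {"type":"object","properties":{"rows":{"type":"array","items":{"type":"array","items":{"type":"number"}}},"claw":{"type":"number"},"newtons":{"type":"number"}},"required":["rows"]}

```bash
mkdir -p pics
cat > h.py <<'E'
from bench import r
import numpy as np, cv2
from scipy.spatial.transform import Rotation as R
def rot(a):
    a=np.array(a,float)
    if a.shape==(3,3): return a
    return R.from_rotvec(a).as_matrix() if a.size==3 else R.from_quat(a).as_matrix()
def ray(f,px):
    p=cv2.undistortPoints(np.array([[px]],float),np.array(f["intrinsics"]),np.array(f["dist"]))[0,0]
    d=rot(f["attitude"])@np.array([p[0],-p[1],-1.]); return np.array(f["eye"]),d/np.linalg.norm(d)
def at(f,px,z):
    e,d=ray(f,px); return e+d*(z-e[2])/d[2]
def proj(f,P):
    q=rot(f["attitude"]).T@(np.array(P,float)-f["eye"]); q=np.array([q[0],-q[1],-q[2]])
    return cv2.projectPoints(q.reshape(1,1,3),np.zeros(3),np.zeros(3),np.array(f["intrinsics"]),np.array(f["dist"]))[0].ravel()
def tri(a,b):
    A=[];B=[]
    for e,d in (a,b):
        M=np.eye(3)-np.outer(d,d);A.append(M);B.append(M@e)
    return np.linalg.lstsq(np.vstack(A),np.hstack(B),rcond=None)[0]
def save(f,n): cv2.imwrite("pics/"+n,f["pixels"][:,:,::-1])
np.set_printoptions(precision=4,suppress=True)
E
python3 - <<'E'
from h import *
o=r.get_obs(); print(o)
F={n:r.grab_frame(n) for n in("scene","top")}
cv2.imwrite("pics/a.png",np.hstack([F["scene"]["pixels"],F["top"]["pixels"]])[:,:,::-1][:, :]) 
save(F["scene"],"s.png");save(F["top"],"t.png")
for n,f in F.items():
    print(n,f["attitude"],f["eye"])
    for t in("mallet_grip","mallet_head","mallet_tail","stand_spot","stand","pin_axis","clamp","core_center","jar","beaker"):
        z={"mallet_grip":.0455,"mallet_head":.0455,"mallet_tail":.0455,"stand_spot":.008,"pin_axis":.074,"core_center":.052}.get(t,0)
        for d in r.landmark_of(f,t)[:3]: print(n,t,np.round(d["point"],1),round(d["conf"],2),at(f,d["point"],z))
E
```

```text
{'clock': 0.0, 'joints': array([ 1.0039,  0.4778,  0.0223,  1.5565, -0.0115,  1.1093, -0.0831]), 'qvel': array([-0.0001, -0.    , -0.0009, -0.0004,  0.0007,  0.0005, -0.0007]), 'tau': array([  0.0007, -59.6448,   1.6082, -28.1198,   0.0125,   0.0093,
        -0.    ]), 'tcp_pos': array([ 0.2987, -0.6046,  0.2068]), 'orientation': array([-3.0576, -0.714 ,  0.0008]), 'contact_force': array([-0.1576, -0.4408, -0.5502]), 'moment': array([ 0.0231,  0.0218, -0.0394]), 'gripper_force': 0.0, 'grip_width': 0.08536288918904808}
scene [0.4661 1.0745 2.17  ] [1.2288 0.718  0.8491]
scene mallet_grip [313.2 280.1] 0.81 [0.5893 0.1987 0.0455]
scene mallet_grip [274.4 169.9] 0.75 [ 0.3075 -0.2338  0.0455]
scene mallet_grip [314.8 293.7] 0.41 [0.6198 0.2319 0.0455]
scene mallet_head [297.5 295.7] 0.83 [0.654  0.2087 0.0455]
scene mallet_head [273.9 160.3] 0.63 [ 0.2658 -0.2801  0.0455]
scene mallet_tail [341.6 263.2] 0.56 [0.4923 0.2066 0.0455]
scene stand_spot [297.2 300.8] 0.73 [0.6397 0.1961 0.008 ]
scene stand_spot [341.9 264. ] 0.59 [0.4598 0.1853 0.008 ]
scene stand [313.9 294.9] 0.98 [ 0.5899 
[... 740 characters left out ...]
47.2 224.8] 0.53 [ 0.4903 -0.5146  0.0455]
top stand_spot [223.3 157.4] 0.63 [0.6414 0.1971 0.008 ]
top stand [220.6 174.1] 0.72 [0.5877 0.1997 0.    ]
top pin_axis [370.1 195.2] 0.71 [ 0.5507 -0.2658  0.074 ]
top clamp [348.3 196.1] 0.68 [ 0.5586 -0.2113  0.    ]
top clamp [129.5 190.5] 0.38 [0.5041 0.4836 0.    ]
top core_center [336.6 186.4] 0.56 [ 0.5727 -0.166   0.052 ]
top core_center [220.9 152.7] 0.46 [0.6425 0.1993 0.052 ]
top jar [289.6 157.3] 0.78 [ 0.6664 -0.0138  0.    ]
top jar [224.1 152.2] 0.52 [0.6615 0.1982 0.    ]
top beaker [326.8 133. ] 0.97 [ 0.7619 -0.1266  0.    ]
top beaker [273.3 259.2] 0.56 [0.3367 0.0036 0.    ]
top beaker [223.3 153.3] 0.53 [0.6575 0.2003 0.    ]
```

View pics/s.png

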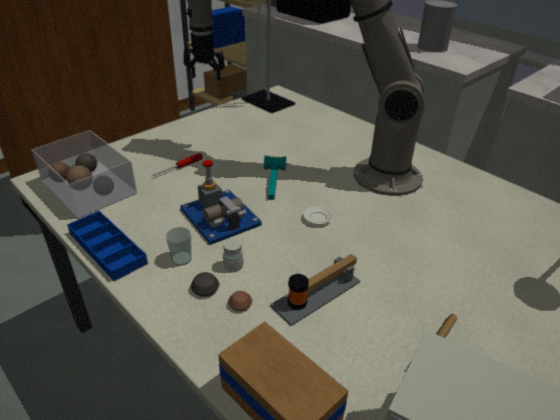

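View pics/t.png

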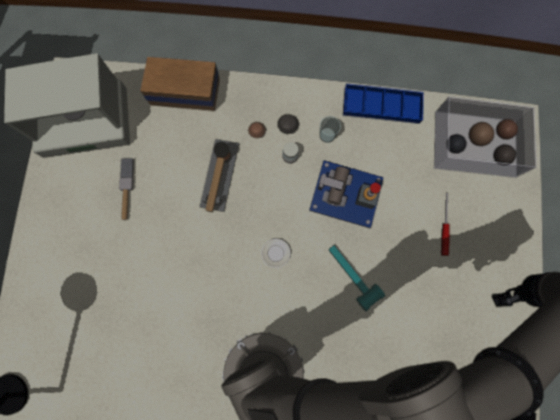

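Two candidates. The orange-headed mallet on the grey stand is at scene (298,290) and top (220,155). The turquoise one lies on the bench at scene (275,165) and top (367,298), and it has no stand. The first fits the description, so I'll confirm it in a crop and measure from the two views.

Run:
```python
from h import *
s=r.grab_frame("scene");t=r.grab_frame("top")
c1=cv2.resize(s["pixels"][150:330,170:370],(400,360),interpolation=3)
c2=cv2.resize(t["pixels"][120:240,190:390][:, :],(400,240),interpolation=3)
c2=np.vstack([c2,np.zeros((120,400,3),np.uint8)])
cv2.imwrite("pics/c.png",np.hstack([c1,c2])[:,:,::-1])
def red(f,box):
    h=cv2.cvtColor(f["pixels"],cv2.COLOR_RGB2HSV); m=((h[...,0]<6)|(h[...,0]>172))&(h[...,1]>150)&(h[...,2]>60)
    k=np.zeros_like(m);x,y,w,hh=box;k[y:y+hh,x:x+w]=1;m&=k
    ys,xs=np.nonzero(m);print(len(xs),xs.min(),xs.max(),ys.min(),ys.max());return np.array([xs.mean(),ys.mean()])
a=red(s,(195,150,30,30));b=red(t,(360,175,30,25));print(a,b,"cap",tri(ray(s,a),ray(t,b)))
for n,z in(("mallet_head",0),("mallet_tail",0),("mallet_grip",0),("pin_axis",0),("core_center",0),("stand_spot",0)):
    A=r.landmark_of(s,n);B=r.landmark_of(t,n)
    for q in A[:2]:
        for w in B[:2]:
            print(n,q["conf"],w["conf"],tri(ray(s,q["point"]),ray(t,w["point"])))
for n in("stand","mallet","clamp"):
    for d in r.outline_of(t,n)[:2]:
        c=max(cv2.findContours(d["pixels"].astype(np.uint8),0,1)[0],key=cv2.contourArea)
        bx=cv2.boxPoints(cv2.minAreaRect(c)); print(n,d["conf"],bx.ravel(),[at(t,p,.008)[:2] for p in bx])
```

```text
75 195 212 154 166
79 370 379 183 192
[204.8    160.8133] [374.8987 187.481 ] cap [ 0.5543 -0.2623  0.1625]
mallet_head 0.6 0.91 [0.5859 0.1166 0.3345]
mallet_head 0.6 0.82 [ 0.2495 -0.2864  0.0355]
mallet_head 0.55 0.91 [0.646  0.1987 0.042 ]
mallet_head 0.55 0.82 [ 0.1959 -0.3301 -0.6327]
mallet_tail 0.97 0.71 [ 0.3646 -0.1958  0.0139]
mallet_tail 0.97 0.65 [0.5269 0.1128 0.2338]
mallet_tail 0.91 0.71 [ 0.3172 -0.0853 -0.1881]
mallet_tail 0.91 0.65 [0.4951 0.2133 0.0493]
mallet_grip 0.93 0.95 [ 0.2381 -0.2366 -0.4509]
mallet_grip 0.93 0.57 [0.6024 0.2024 0.054 ]
mallet_grip 0.81 0.95 [ 0.2851 -0.2645  0.0131]
mallet_grip 0.81 0.57 [0.5759 0.1152 0.2993]
pin_axis 0.95 0.56 [ 0.5512 -0.2575  0.0686]
core_center 0.62 0.83 [ 0.572  -0.1658  0.0512]
core_center 0.62 0.34 [0.6413 0.0995 0.2193]
stand_spot 0.81 0.58 [0.6423 0.2011 0.0059]
stand 0.76 [213.6006 209.6364 224.1122 140.2594 238.5386 142.4452 228.027  211.8223] [array([0.4696, 0.205 ]), array([0.6991, 0.2022]), array([0.6965, 0.1549]), array([0.4674, 0.1593])]
stand 0.69 [204.652  210.697  213.782  139.9396 231.8997 142.2774 222.7697 213.0348] [array([0.4633, 0.2325]), array([0.6968, 0.2357]), array([0.6949, 0.1763]), array([0.4619, 0.1751])]
mallet 0.7 [206.3758 209.826  213.8436 140.1261 230.6154 141.9231 223.1476 211.623 ] [array([0.4666, 0.2275]), array([0.6962, 0.2354]), array([0.6956, 0.1805]), array([0.4664, 0.1745])]
mallet 0.58 [316. 262. 335. 243. 386. 294. 367. 313.] [array([ 0.3411, -0.1269]), array([ 0.405, -0.18 ]), array([ 0.266 , -0.3471]), array([ 0.2043, -0.2933])]
clamp 0.71 [307.8197 211.8541 322.1404 158.4767 385.2331 175.404  370.9123 228.7814] [array([ 0.4932, -0.0879]), array([ 0.671 , -0.1179]), array([ 0.6366, -0.3234]), array([ 0.4604, -0.288 ])]
```

View pics/c.png

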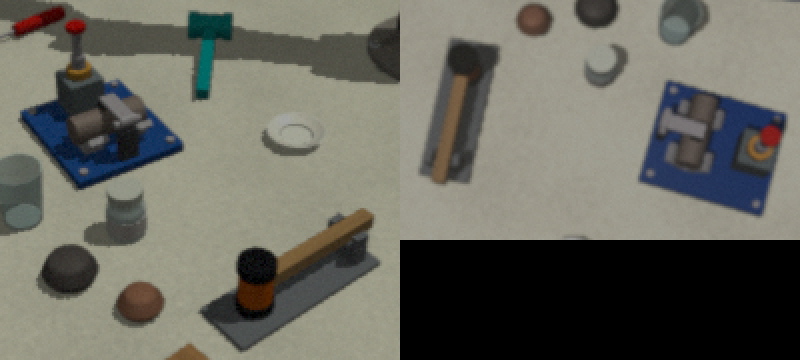

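The crop confirms the orange-headed mallet on its grey stand at top (220,155). The turquoise one lies loose on the bench. The pin stands high, with its cap around 0.155 m. I'll move towards the mallet at height.

Call:
{"api": "apply_moves", "payload": {"rows": [[0.17,-0.11,-0.05,0,0,0.07],[0.34,-0.22,-0.1,0,0,0.14],[0.51,-0.34,-0.15,0,0,0.21],[0.68,-0.45,-0.2,0,0,0.28],[0.86,-0.56,-0.24,0,0,0.343]], "claw": 1}}

```text
clock: 2.58
tcp_pos: [0.4304, -0.3832, 0.2686]
orientation: [3.138, -0.131, 0.001]
contact_force: [1.8, 0.3, -0.1]
grip_width: 0.0851
gripper_force: 0.0
```

```bash
cat >> h.py <<'E'
def plan(P,yaw_mx=None):
    o=r.get_obs();M=rot(o["orientation"]);p=np.array(o["tcp_pos"])
    d=M.T@(np.array(P)-p)/.25
    u=np.zeros(3)
    if yaw_mx is not None:
        T=np.column_stack([[np.cos(yaw_mx),np.sin(yaw_mx),0],[np.sin(yaw_mx),-np.cos(yaw_mx),0],[0,0,-1]])
        u=R.from_matrix(M.T@T).as_rotvec()/(np.pi/2)
    print("t",o["clock"],"tcp",p,"xaxis yaw",np.arctan2(M[1,0],M[0,0]),"z",M[:,2],"q",o["joints"],"F",o["contact_force"],"w",o["grip_width"],o["gripper_force"]);print("units",d,u)
E
python3 -c "
from h import *
plan([.55,.2,.25],-.08)"
```

```text
t 2.575 tcp [ 0.4304 -0.3832  0.2686] xaxis yaw -0.0837514968776901 z [ 0.0007 -0.0006 -1.    ] q [ 0.5926  0.2614  0.0326  1.727  -0.0091  1.1523 -1.0268] F [ 1.7807  0.28   -0.0967] w 0.0851465523383851 0.0
units [ 0.2815 -2.3647  0.0733] [ 0.0004 -0.0005 -0.0024]
```

Call:
{"api": "apply_moves", "payload": {"rows": [[0.03,-0.2,0.0,0,0,0],[0.05,-0.4,0.0,0,0,0],[0.08,-0.6,0.0,0,0,0],[0.1,-0.8,0.0,0,0,0],[0.12,-1.0,0.0,0,0,0]]}}

```text
clock: 3.2
tcp_pos: [0.4798, -0.1361, 0.2681]
orientation: [3.139, -0.126, 0.001]
contact_force: [-0.1, -0.1, 0.3]
grip_width: 0.0855
gripper_force: 0.0
```

Call:
{"api": "apply_moves", "payload": {"rows": [[0.03,-0.2,0.02,0,0,0],[0.05,-0.4,0.04,0,0,0],[0.08,-0.6,0.05,0,0,0],[0.1,-0.8,0.06,0,0,0],[0.12,-1.0,0.08,0,0,0]]}}

```text
clock: 3.82
tcp_pos: [0.5299, 0.1107, 0.2481]
orientation: [-3.139, 0.126, -0.002]
contact_force: [1.0, -0.2, 0.5]
grip_width: 0.0856
gripper_force: 0.0
```

Call:
{"api": "apply_moves", "payload": {"rows": [[0.03,-0.2,0,0,0,0],[0.06,-0.33,0,0,0,0],[0.06,-0.33,0,0,0,0]]}}

```text
clock: 4.2
tcp_pos: [0.5508, 0.1936, 0.2477]
orientation: [-3.138, 0.118, 0.0]
contact_force: [-0.4, 0.2, 0.5]
grip_width: 0.0852
gripper_force: 0.0
```

Run:
```python
from h import *
f=r.grab_frame("wrist"); save(f,"w1.png")
for n,z in(("mallet_head",.0455),("mallet_tail",.0455),("mallet_grip",.0455),("stand_spot",.008),("stand",0)):
    for d in r.landmark_of(f,n)[:2]: print(n,d["conf"],d["point"],at(f,d["point"],z))
plan([.595,.203,.1],-.08)
```

```text
mallet_tail 0.95 [267.8, 217.7] [0.4965 0.2128 0.0455]
mallet_tail 0.58 [544.4, 277.6] [ 0.3801 -0.1594  0.0455]
mallet_grip 0.76 [266.9, 134.7] [0.5987 0.205  0.0455]
stand_spot 0.18 [269.5, 142.3] [0.5864 0.2041 0.008 ]
stand 0.74 [266.0, 140.9] [0.5879 0.2089 0.    ]
t 4.5 tcp [0.5511 0.1887 0.2479] xaxis yaw -0.08209923175705057 z [ 0.0002 -0.0006 -1.    ] q [-0.1628  0.3125 -0.3435  1.7173  0.1154  1.1317 -2.193 ] F [-0.0113  0.2358  0.3675] w 0.0857514120442674 0.0
units [ 0.17   -0.0718  0.5917] [ 0.0004 -0.0002 -0.0013]
```

View pics/w1.png

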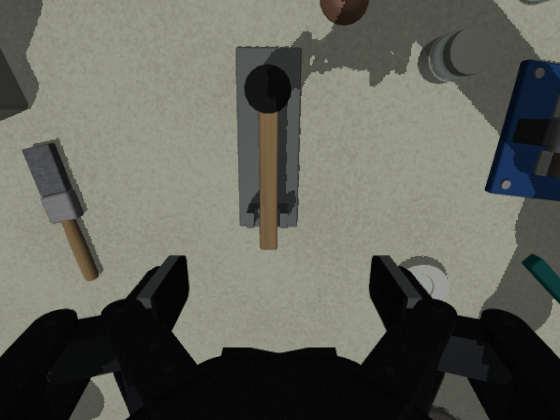

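The wrist view shows the mallet head at (267,88), the handle running down to (268,248), and the saddle at about (268,215). The tool is almost aligned with the handle. I'll compute the exact position and yaw.

Run:
```python
from h import *
f=r.grab_frame("wrist")
h=cv2.cvtColor(f["pixels"],cv2.COLOR_RGB2HSV)
m=(h[...,0]>5)&(h[...,0]<25)&(h[...,1]>90)&(h[...,2]>60); m[:, :235]=0;m[:,305:]=0;m[:105]=0;m[252:]=0
ys,xs=np.nonzero(m);P=[]
for y in range(125,245,4):
    x=xs[ys==y]
    if len(x)>8: P.append(at(f,[(x.min()+x.max())/2,y],.0565)[:2])
P=np.array(P);k=np.polyfit(P[:,0],P[:,1],1);yaw=np.arctan(k[0]);print("yaw",yaw,len(P),"end",at(f,[268,ys.max()],.0565))
g=cv2.cvtColor(f["pixels"],cv2.COLOR_RGB2GRAY).astype(np.uint8)
b=(g<45).astype(np.uint8);b[:, :235]=0;b[:,305:]=0;b[:55]=0;b[125:]=0
n,l,st,c=cv2.connectedComponentsWithStats(b);i=1+st[1:,4].argmax();print(st[i],c[i])
x,y,w,hh=st[i,:4];H=at(f,[x+w/2,y+min(w,hh)/2],.083);print("head",H)
gx=H[0]-.05*np.cos(yaw);print("grip",gx,np.polyval(k,gx),"headline",np.polyval(k,H[0]))
plan([gx,np.polyval(k,gx),.09],yaw)
```

```text
yaw -0.08622508810457993 30 end [0.4591 0.2107 0.0565]
[ 239   64   47   50 1826] [261.8532  89.3806]
head [0.6485 0.1978 0.083 ]
grip 0.5987114761281191 0.20319889177480158 headline 0.19889297757850707
t 4.55 tcp [0.5511 0.1889 0.248 ] xaxis yaw -0.0818498431357974 z [ 0.0003 -0.0005 -1.    ] q [-0.1629  0.3125 -0.3437  1.7171  0.1154  1.1317 -2.1931] F [-0.3133 -0.5351 -0.1192] w 0.08554002490264942 0.0
units [ 0.1847 -0.073   0.6319] [ 0.0003 -0.0002  0.0028]
```

Call:
{"api": "apply_moves", "payload": {"rows": [[0.09,-0.035,0.15,0,0,0],[0.185,-0.07,0.35,0,0,0],[0.185,-0.073,0.55,0,0,0.003],[0.185,-0.073,0.6,0,0,0.003],[0.185,-0.073,0.6,0,0,0.003]]}}

```text
clock: 5.18
tcp_pos: [0.5985, 0.2043, 0.0982]
orientation: [3.138, -0.134, -0.001]
contact_force: [-0.2, 1.1, 0.4]
grip_width: 0.0852
gripper_force: 0.0
```

```bash
python3 -c "
from h import *
plan([.5985,.2032,.026],-.086)"
```

```text
t 5.175 tcp [0.5985 0.2043 0.0982] xaxis yaw -0.08503803424243571 z [-0.0004 -0.0003 -1.    ] q [-0.2021  0.5432 -0.3071  1.739   0.2024  0.8909 -2.2514] F [-0.1876  1.081   0.3697] w 0.0851767366609992 0.0
units [0.0003 0.0044 0.2887] [0.0002 0.0003 0.0006]
```

Call:
{"api": "apply_moves", "payload": {"rows": [[0,0.004,0.1,0,0,0],[0,0.004,0.2,0,0,0],[0,0.004,0.285,0,0,0],[0,0.004,0.285,0,0,0],[0,0.004,0.285,0,0,0]]}}

```text
clock: 5.8
tcp_pos: [0.5995, 0.2041, 0.0279]
orientation: [-3.138, 0.133, -0.003]
contact_force: [0.3, -0.3, -0.2]
grip_width: 0.0855
gripper_force: 0.0
```

Call:
{"api": "apply_moves", "payload": {"rows": [[0,0,0,0,0,0],[0,0,0,0,0,0],[0,0,0,0,0,0],[0,0,0,0,0,0],[0,0,0,0,0,0]], "claw": 0, "newtons": 100}}

```text
clock: 6.42
tcp_pos: [0.5986, 0.2034, 0.0272]
orientation: [3.138, -0.134, 0.0]
contact_force: [-2.8, -1.3, 5.8]
grip_width: 0.0181
gripper_force: 97.9
```

Call:
{"api": "apply_moves", "payload": {"rows": [[0,0,0,0,0,0],[0,0,0,0,0,0]]}}

```text
clock: 6.68
tcp_pos: [0.5986, 0.2034, 0.0272]
orientation: [3.138, -0.134, 0.0]
contact_force: [-2.2, -1.6, 6.0]
grip_width: 0.0185
gripper_force: 97.9
```

```bash
python3 -c "
from h import *
plan([.5985,.2032,.2],-.086)"
```

```text
t 6.675 tcp [0.5986 0.2034 0.0272] xaxis yaw -0.08515422401734934 z [ 0.0001 -0.0004 -1.    ] q [-0.2195  0.6334 -0.2832  1.7771  0.2418  0.7651 -2.2819] F [-2.1714 -1.6191  5.9827] w 0.018493031129838938 97.92252858169377
units [-0.0003  0.0009 -0.6912] [ 0.0003 -0.0001  0.0005]
```

Call:
{"api": "apply_moves", "payload": {"rows": [[0,0,-0.08,0,0,0],[0,0,-0.2,0,0,0],[0,0,-0.4,0,0,0],[0,0,-0.6,0,0,0],[0,0,-0.8,0,0,0]]}}

```text
clock: 7.3
tcp_pos: [0.598, 0.2036, 0.229]
orientation: [-3.139, 0.132, -0.0]
contact_force: [0.4, -0.3, -3.3]
grip_width: 0.0185
gripper_force: 98.6
```

Call:
{"api": "apply_moves", "payload": {"rows": [[0,0,-0.1,0,0,0],[0,0,-0.12,0,0,0],[0,0,-0.12,0,0,0]]}}

```text
clock: 7.68
tcp_pos: [0.5979, 0.2034, 0.2559]
orientation: [3.138, -0.133, -0.002]
contact_force: [1.3, -1.0, -3.9]
grip_width: 0.0181
gripper_force: 98.6
```

Run:
```python
from h import *
f=r.grab_frame("scene");w=r.grab_frame("wrist");t=r.grab_frame("top")
cv2.imwrite("pics/l.png",np.hstack([f["pixels"][100:340,150:420],w["pixels"][:240,130:400]])[:,:,::-1])
def red(f,box):
    h=cv2.cvtColor(f["pixels"],cv2.COLOR_RGB2HSV); m=((h[...,0]<6)|(h[...,0]>172))&(h[...,1]>150)&(h[...,2]>60)
    k=np.zeros_like(m);x,y,w,hh=box;k[y:y+hh,x:x+w]=1;m&=k
    ys,xs=np.nonzero(m);print(len(xs),xs.min(),xs.max(),ys.min(),ys.max());return np.array([xs.mean(),ys.mean()])
a=red(f,(202,150,15,30));b=red(t,(360,175,30,25));print(a,b,"cap",tri(ray(f,a),ray(t,b)))
plan([.503,-.258,.26],-.085)
```

```text
49 203 211 160 166
78 370 379 183 192
[207.1224 163.0204] [374.8462 187.5256] cap [ 0.5528 -0.2604  0.1568]
t 7.825 tcp [0.5976 0.2032 0.2547] xaxis yaw -0.0846218571429429 z [-0.0029 -0.0011 -1.    ] q [-0.1779  0.3911 -0.3342  1.5906  0.1349  1.1859 -2.1952] F [ 0.4046  0.4155 -3.5541] w 0.018117316472823667 98.643549811095
units [-0.2211  1.8703 -0.0179] [0.0009 0.0018 0.0002]
```

View pics/l.png

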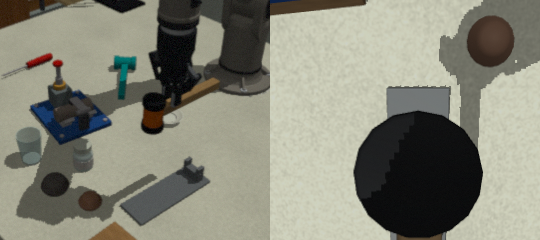

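The scene crop shows the mallet held level and the stand empty. The cap is at about (0.553, -0.260, 0.157). I'll carry the mallet over the pin.

Call:
{"api": "apply_moves", "payload": {"rows": [[-0.02,0.12,0,0,0,0],[-0.04,0.32,0,0,0,0],[-0.07,0.52,0,0,0,0],[-0.1,0.74,0,0,0,0],[-0.12,0.95,0,0,0,0]]}}

```text
clock: 8.45
tcp_pos: [0.5473, -0.0322, 0.2555]
orientation: [3.139, -0.133, -0.003]
contact_force: [0.3, -0.6, -3.2]
grip_width: 0.0185
gripper_force: 98.7
```

Call:
{"api": "apply_moves", "payload": {"rows": [[-0.03,0.22,0,0,0,0],[-0.05,0.44,0,0,0,0],[-0.07,0.64,0,0,0,0],[-0.09,0.8,0,0,0,0],[-0.1,0.9,0,0,0,0]]}}

```text
clock: 9.07
tcp_pos: [0.503, -0.2549, 0.2553]
orientation: [3.139, -0.137, -0.004]
contact_force: [0.1, 0.1, -3.1]
grip_width: 0.0183
gripper_force: 98.7
```

Call:
{"api": "apply_moves", "payload": {"rows": [[0,0,0,0,0,0],[0,0,0,0,0,0]]}}

```text
clock: 9.32
tcp_pos: [0.5046, -0.2512, 0.2558]
orientation: [-3.138, 0.131, 0.002]
contact_force: [0.4, 0.5, -2.3]
grip_width: 0.0182
gripper_force: 98.7
```

Run:
```python
from h import *
f=r.grab_frame("scene");t=r.grab_frame("top")
c1=cv2.resize(f["pixels"][90:240,130:290],(480,450),interpolation=3)
c2=cv2.resize(t["pixels"][150:240,320:420][:, :],(320,288),interpolation=3);c2=np.vstack([c2,np.zeros((162,320,3),np.uint8)])
cv2.imwrite("pics/p.png",np.hstack([c1,c2])[:,:,::-1])
plan([.503,-.256,.2],-.085)
for z in (.155,.162): print(proj(f,[.553,-.26,z]))
```

```text
t 9.425 tcp [ 0.5049 -0.2509  0.2562] xaxis yaw -0.08239247389258054 z [-0.0005  0.0009 -1.    ] q [ 0.4528  0.2569 -0.1233  1.7611  0.0339  1.1265 -1.3344] F [-0.2841  0.4813 -3.202 ] w 0.01833088965703783 98.71022564359009
units [-0.0058  0.0213  0.2247] [-0.0005  0.0004  0.0017]
[206.6919 163.5015]
[206.5234 161.3841]
```

View pics/p.png

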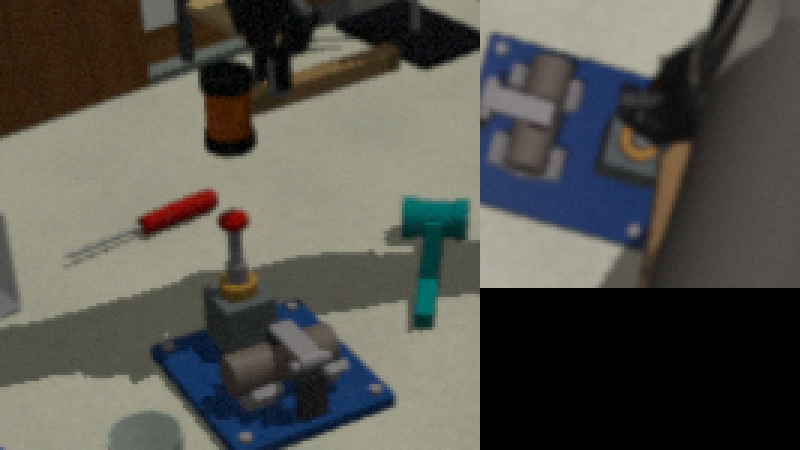

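Scene crop: the head is above the pin with its lower face at about (206,139). The red cap is at (207.7,162.7) and the collar at (209,185). I'll descend to just above the cap, then feel for its top.

Call:
{"api": "apply_moves", "payload": {"rows": [[-0.006,0.02,0.06,0,0,0.002],[-0.006,0.02,0.13,0,0,0.002],[-0.006,0.02,0.2,0,0,0.002],[-0.006,0.02,0.24,0,0,0.002],[-0.006,0.02,0.24,0,0,0.002]]}}

```text
clock: 10.05
tcp_pos: [0.5021, -0.257, 0.1954]
orientation: [-3.138, 0.138, 0.003]
contact_force: [-0.0, 0.7, -2.3]
grip_width: 0.0178
gripper_force: 98.7
```

Run:
```python
from h import *
f=r.grab_frame("scene")
plan([.503,-.256,.181],-.085)
print(at(f,[209.3,185.7],.081),at(f,[207.7,162.7],.155))
c1=cv2.resize(f["pixels"][120:220,160:260],(600,600),interpolation=3)
cv2.imwrite("pics/q.png",c1[:,:,::-1])
o=r.get_obs();p=o["tcp_pos"]+np.array([.0498,-.0042,-.019]);print("face",p,proj(f,p),proj(f,p+[0,0,.0375]))
```

```text
t 10.1 tcp [ 0.5027 -0.2573  0.1963] xaxis yaw -0.08774213467951952 z [-0.0004  0.0003 -1.    ] q [ 0.4596  0.3131 -0.1193  1.8293  0.0434  1.0023 -1.3359] F [ 0.0465  0.3768 -2.9642] w 0.01826802198168607 98.69603692553937
units [ 0.0009 -0.0053  0.0611] [-0.0001  0.0003 -0.0017]
[ 0.553  -0.2558  0.081 ] [ 0.5481 -0.2617  0.155 ]
face [ 0.5525 -0.2615  0.1773] [205.9882 156.4631] [205.0597 144.7535]
```

View pics/q.png

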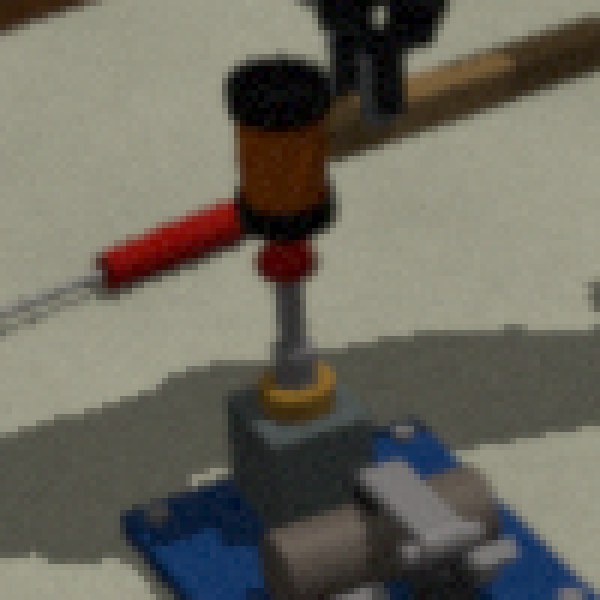

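The crop shows the face centred on the cap, a little above it, with the cap at (208,164). Now I'll feel for contact gently.

Call:
{"api": "apply_moves", "payload": {"rows": [[0,0,0.012,0,0,0],[0,0,0.024,0,0,0],[0,0,0.036,0,0,0],[0,0,0.048,0,0,0],[0,0,0.048,0,0,0]]}}

```text
clock: 10.72
tcp_pos: [0.5024, -0.2573, 0.1842]
orientation: [-3.138, 0.138, 0.001]
contact_force: [0.1, 0.8, -3.8]
grip_width: 0.0182
gripper_force: 98.7
```

Call:
{"api": "apply_moves", "payload": {"rows": [[0,0,0.006,0,0,0],[0,0,0.012,0,0,0],[0,0,0.012,0,0,0]]}}

```text
clock: 11.1
tcp_pos: [0.5026, -0.2573, 0.1814]
orientation: [-3.138, 0.138, 0.0]
contact_force: [-0.1, -0.1, -2.7]
grip_width: 0.0184
gripper_force: 98.7
```

Call:
{"api": "apply_moves", "payload": {"rows": [[0,0,0.006,0,0,0],[0,0,0.006,0,0,0]]}}

```text
clock: 11.35
tcp_pos: [0.5026, -0.2574, 0.1799]
orientation: [-3.138, 0.138, 0.0]
contact_force: [0.2, -0.6, -1.8]
grip_width: 0.0183
gripper_force: 98.7
```

Call:
{"api": "apply_moves", "payload": {"rows": [[0,0,0.006,0,0,0],[0,0,0.006,0,0,0]]}}

```text
clock: 11.6
tcp_pos: [0.5026, -0.2574, 0.1788]
orientation: [3.138, -0.138, 0.0]
contact_force: [-0.7, 0.5, -0.2]
grip_width: 0.0182
gripper_force: 99.1
```

Call:
{"api": "apply_moves", "payload": {"rows": [[0,0,0.006,0,0,0],[0,0,0.006,0,0,0]]}}

```text
clock: 11.85
tcp_pos: [0.5024, -0.2576, 0.1777]
orientation: [3.138, -0.138, -0.0]
contact_force: [-4.5, 0.9, 5.8]
grip_width: 0.0184
gripper_force: 99.8
```

Contact is at TCP z ≈ 0.179, so the cap top is at about 0.160 and home is at TCP ≈ 0.161. I'll retract for the swing.

Call:
{"api": "apply_moves", "payload": {"rows": [[0,0,-0.06,0,0,0],[0,0,-0.14,0,0,0],[0,0,-0.16,0,0,0],[0,0,-0.16,0,0,0],[0,0,-0.16,0,0,0]], "newtons": 120}}

```text
clock: 12.48
tcp_pos: [0.5022, -0.2572, 0.2163]
orientation: [-3.138, 0.138, 0.002]
contact_force: [-0.3, 0.7, -3.1]
grip_width: 0.0174
gripper_force: 119.7
```

```bash
python3 -c "
from h import *
plan([.503,-.2555,.162],-.085)"
```

```text
t 12.475 tcp [ 0.5022 -0.2572  0.2163] xaxis yaw -0.08785725899181515 z [-0.0012  0.0005 -1.    ] q [ 0.4601  0.2928 -0.1192  1.808   0.0396  1.0444 -1.3327] F [-0.3094  0.7007 -3.138 ] w 0.017387823151223728 119.7116438113153
units [ 0.003  -0.0069  0.2172] [-0.0002  0.0008 -0.0018]
```

Call:
{"api": "apply_moves", "payload": {"rows": [[0,0,0.02,0,0,0],[0,0,0.1,0,0,0],[0,0,0.218,0,0,0],[0,0,0.19,0,0,0],[0,0,0.05,0,0,0]]}}

```text
clock: 13.1
tcp_pos: [0.5011, -0.2566, 0.2035]
orientation: [-3.137, 0.137, 0.008]
contact_force: [-0.5, 0.1, -1.9]
grip_width: 0.0173
gripper_force: 119.7
```

Run:
```python
from h import *
f=r.grab_frame("scene")
plan([.503,-.256,.25],-.085)
cv2.imwrite("pics/b.png",cv2.resize(f["pixels"][120:240,150:270],(600,600),interpolation=3)[:,:,::-1])
```

```text
t 13.15 tcp [ 0.5048 -0.2581  0.2102] xaxis yaw -0.08785803539682949 z [ 0.0051 -0.0018 -1.    ] q [ 0.4601  0.2995 -0.1195  1.8138  0.0412  1.0253 -1.334 ] F [ 2.1864 -0.3759  2.3628] w 0.0172506294788955 119.83762783929706
units [-0.0071 -0.0075 -0.1594] [ 0.0009 -0.0033 -0.0018]
```

View pics/b.png

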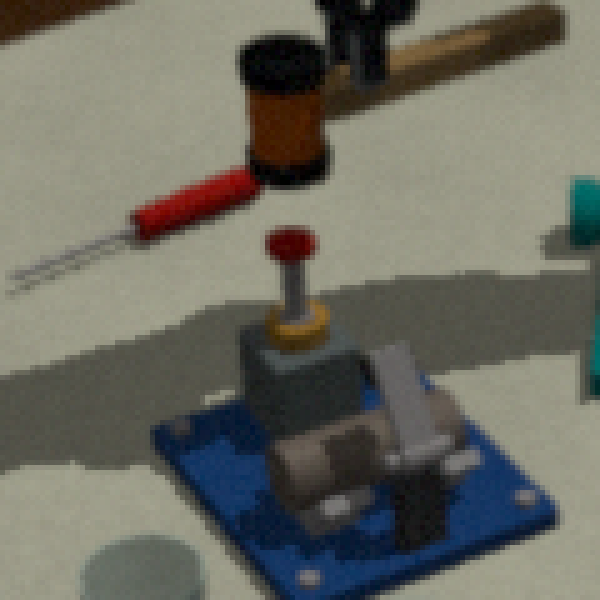

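The crop shows the pin down, with the cap at about (208,169) and a shorter shaft, and the jaw arm raised off the core. I'll return the mallet at height.

Call:
{"api": "apply_moves", "payload": {"rows": [[0,0,-0.1,0,0,0],[0.01,-0.12,-0.17,0,0,0],[0.03,-0.32,-0.18,0,0,0],[0.05,-0.53,-0.18,0,0,0],[0.07,-0.75,-0.18,0,0,0]]}}

```text
clock: 13.78
tcp_pos: [0.5372, -0.0708, 0.251]
orientation: [3.138, -0.139, 0.004]
contact_force: [1.0, 0.1, -2.7]
grip_width: 0.0174
gripper_force: 119.7
```

Call:
{"api": "apply_moves", "payload": {"rows": [[0.03,-0.22,0,0,0,0],[0.06,-0.44,0,0,0,0],[0.09,-0.65,0,0,0,0],[0.12,-0.85,0,0,0,0],[0.12,-0.95,0,0,0,0]]}}

```text
clock: 14.4
tcp_pos: [0.5876, 0.166, 0.2507]
orientation: [-3.137, 0.132, -0.002]
contact_force: [1.1, -0.3, -2.5]
grip_width: 0.0171
gripper_force: 119.7
```

Call:
{"api": "apply_moves", "payload": {"rows": [[0,0,0,0,0,0],[0,0,0,0,0,0]]}}

```text
clock: 14.65
tcp_pos: [0.5875, 0.1607, 0.2501]
orientation: [3.138, -0.14, 0.001]
contact_force: [0.7, -0.6, -2.7]
grip_width: 0.0177
gripper_force: 119.7
```

```bash
python3 -c "
from h import *
plan([.5986,.2034,.0272],-.0855)"
```

```text
t 14.65 tcp [0.5875 0.1607 0.2501] xaxis yaw -0.08888479818013549 z [ 0.0006 -0.0007 -1.    ] q [-0.1155  0.3544 -0.3304  1.6532  0.1244  1.1542 -2.1369] F [ 0.7295 -0.5737 -2.6555] w 0.017731756647413388 119.71393425017595
units [ 0.0283 -0.1745  0.8913] [ 0.0004 -0.0004 -0.0022]
```

Call:
{"api": "apply_moves", "payload": {"rows": [[0.015,-0.09,0.1,0,0,-0.002],[0.028,-0.175,0.25,0,0,-0.002],[0.028,-0.175,0.45,0,0,-0.002],[0.028,-0.175,0.6,0,0,-0.002],[0.028,-0.175,0.6,0,0,-0.002]]}}

```text
clock: 15.28
tcp_pos: [0.5962, 0.2018, 0.0968]
orientation: [3.135, -0.136, -0.009]
contact_force: [0.3, -0.7, -2.4]
grip_width: 0.0175
gripper_force: 119.7
```

Run:
```python
from h import *
f=r.grab_frame("scene")
plan([.5986,.2034,.0272],-.0855)
cv2.imwrite("pics/d.png",cv2.resize(f["pixels"][150:340,190:380],(600,600),interpolation=3)[:,:,::-1])
```

```text
t 15.325 tcp [0.598  0.203  0.0994] xaxis yaw -0.08665172307718352 z [-0.0015 -0.0013 -1.    ] q [-0.1957  0.542  -0.3141  1.739   0.2064  0.8949 -2.2551] F [-0.0818 -0.1503 -2.5716] w 0.017065170785512018 119.67436233535409
units [ 0.0026 -0.0021  0.2887] [ 0.0009  0.0009 -0.0007]
```

View pics/d.png

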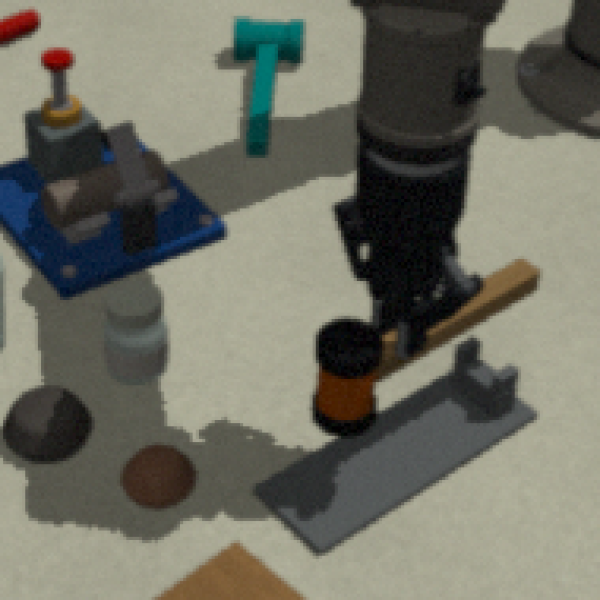

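The mallet is level over its stand, with its handle lined up with the saddle. The jaw is still open. I'll lower it.

Call:
{"api": "apply_moves", "payload": {"rows": [[0.002,-0.002,0.08,0,0,0],[0.002,-0.002,0.16,0,0,0],[0.002,-0.002,0.22,0,0,0],[0.002,-0.002,0.26,0,0,0],[0.002,-0.002,0.26,0,0,0]]}}

```text
clock: 15.95
tcp_pos: [0.598, 0.2051, 0.0335]
orientation: [3.138, -0.133, -0.003]
contact_force: [-0.3, -0.1, -1.7]
grip_width: 0.0174
gripper_force: 119.7
```

Call:
{"api": "apply_moves", "payload": {"rows": [[0,0,0.01,0,0,0],[0,0,0.02,0,0,0],[0,0,0.02,0,0,0]]}}

```text
clock: 16.32
tcp_pos: [0.5987, 0.2052, 0.0297]
orientation: [-3.139, 0.133, -0.0]
contact_force: [0.4, 0.6, -2.6]
grip_width: 0.0175
gripper_force: 119.7
```

Call:
{"api": "apply_moves", "payload": {"rows": [[0,0.006,0.005,0,0,0],[0,0.006,0.01,0,0,0],[0,0.006,0.01,0,0,0]]}}

```text
clock: 16.7
tcp_pos: [0.5985, 0.2034, 0.0274]
orientation: [3.138, -0.133, 0.0]
contact_force: [-0.8, -1.5, 1.4]
grip_width: 0.0174
gripper_force: 120.3
```

Force is rising, so it is seated. I'll release partway first, then fully.

Call:
{"api": "apply_moves", "payload": {"rows": [[0,0,0,0,0,0],[0,0,0,0,0,0],[0,0,0,0,0,0],[0,0,0,0,0,0]], "claw": 0.6, "newtons": 20}}

```text
clock: 17.2
tcp_pos: [0.5986, 0.2039, 0.0271]
orientation: [-3.139, 0.133, -0.0]
contact_force: [0.5, -0.8, 0.0]
grip_width: 0.0514
gripper_force: 0.0
```

Call:
{"api": "apply_moves", "payload": {"rows": [[0,0,-0.06,0,0,0],[0,0,-0.16,0,0,0],[0,0,-0.32,0,0,0],[0,0,-0.5,0,0,0],[0,0,-0.6,0,0,0]]}}

```text
clock: 17.82
tcp_pos: [0.5996, 0.2044, 0.1811]
orientation: [-3.137, 0.133, -0.006]
contact_force: [0.0, -0.5, -0.1]
grip_width: 0.0509
gripper_force: 0.0
```

Call:
{"api": "apply_moves", "payload": {"rows": [[-0.1,0,-0.2,0,0,0],[-0.2,0,-0.2,0,0,0],[-0.2,0,-0.2,0,0,0],[-0.2,0,-0.2,0,0,0]]}}

```text
clock: 18.32
tcp_pos: [0.5492, 0.2076, 0.2274]
orientation: [3.139, -0.134, 0.001]
contact_force: [0.1, 0.1, 0.9]
grip_width: 0.0512
gripper_force: 0.0
```

Run:
```python
from h import *
f=r.grab_frame("scene");w=r.grab_frame("wrist")
plan([.5986,.2034,.0272],-.0855)
a=cv2.resize(f["pixels"][150:340,190:380],(400,400),interpolation=3);b=cv2.resize(w["pixels"][0:300,130:430],(400,400))
cv2.imwrite("pics/e.png",np.hstack([a,b])[:,:,::-1])
h=cv2.cvtColor(w["pixels"],cv2.COLOR_RGB2GRAY)
for n,z in(("mallet_head",.0455),("mallet_tail",.0455),("mallet_grip",.0455),("core_center",.052)):
    for d in r.landmark_of(w if n[0]=="m" else f,n)[:1]: print(n,d["conf"],d["point"],at(w if n[0]=="m" else f,d["point"],z))
```

```text
t 18.425 tcp [0.5493 0.2075 0.2268] xaxis yaw -0.08559066755326535 z [-0.0003 -0.0002 -1.    ] q [-0.1838  0.3406 -0.359   1.7306  0.1325  1.0946 -2.2412] F [ 1.5891  0.5016 -0.0525] w 0.05109179259693507 0.0
units [ 0.1983 -0.0007  0.7982] [ 0.0002  0.0002 -0.0001]
mallet_tail 0.81 [278.7, 218.4] [0.5003 0.2126 0.0455]
mallet_grip 0.97 [278.9, 131.4] [0.601  0.2036 0.0455]
core_center 0.56 [222.2, 209.6] [ 0.576  -0.1681  0.052 ]
```

View pics/e.png

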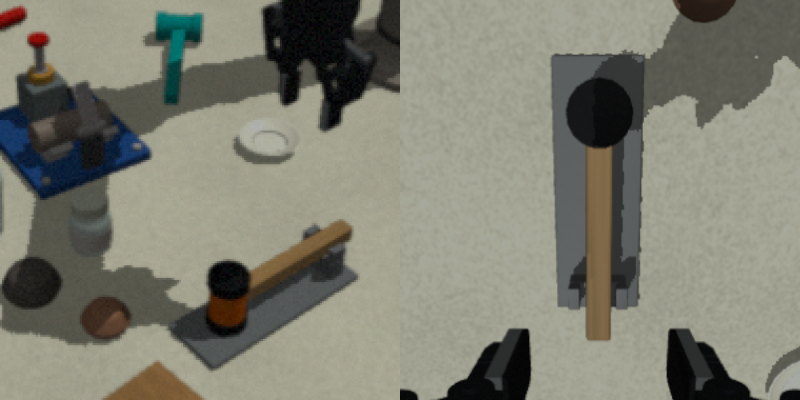

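The crop shows the mallet standing upright on its spot with its handle in the saddle. The jaw is open, the pin is down, the core is in its cradle, and the gripper is clear. I'm handing in.

```bash
python3 -c "
from bench import r
print(r.hand_in())"
```

```text
the job is handed in; nothing more can be done
None
```

The job is handed in, though the judge returned no verdict: by the final camera check, the pin is down and the jaw open after one brisk blow (about 0.24 m/s commanded), the core is in its cradle, and the mallet stands back on its stand.

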